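# Unstack the glazed troughs into their drip trays

### The arm

A 6-joint arm with a two-finger parallel gripper is mounted at the origin on the work surface. World frame = base frame: x ahead of the robot, y to its left, z up, the work surface at z = 0. Lengths are in mm, angles in degrees, forces in N, time in s.
With the tool pointing down it reaches from about 350 to 850 mm from the base axis. Payload 8.1 kg.
Tool frame: the origin (TCP) lies midway between the tips of the shut fingers; the grasp point (between the pads) lies grip_depth behind it (grip_depth is the distance from the TCP to the grasp point, in mm); z points along the fingers, y is the line along which they close (so a half turn about z gives the same grasp; the last joint's range is limited). The gripper opens to 85 mm and grips with 20 to 120 N. Pads are 22 mm wide; open, the fingers measure 114 mm over their backs; the gripper's body (76 mm by 85 mm) begins 54 mm behind the grasp point. The pads swing forward as they close: fully open they stand 13 mm farther back than shut.
Start: joints at [62.143, 7.471, 85.268, -0, 87.261, -4.893], TCP at [234.073, 552.463, 231.292] pointing down, gripper open.
Joint ranges: [-169.43, 169.43], [-51.17, 129.36], [1.28, 143.12], [-76.62, 256.62], [0, 156.53], [-152.29, 152.29]. Speed limits (degrees/s): [136.94, 136.94, 159.86, 180, 180, 180].

### API

Orientations are given as [roll, pitch, yaw] about the fixed x, y, z axes, in that order (R = Rz(yaw) Ry(pitch) Rx(roll)).
In Python, from bench import sense, snapshot, hand_in, grip_depth gives the robot as it stands. The module is installed in compiled form; this text tells all that it offers.
- The arm moves only by the tool apply_moves, never from a script. Its argument "series" is text: rows parted by semicolons, each of 5 numbers parted by spaces: the shift along the tool's x, y, z each as a share of 0.3 m, from -1 to 1, then the turn about the tool's z as a share of 2 rad, from -1 to 1, then the gripper's target within -1 to 1 (shut at 1, half-way at 0, fully open at -1). In form: tx ty tz twist gripper; .... A call has 1 to 5 rows; each row shifts and turns the commanded pose from where the row before left it, along the tool's axes as they then stand; what a row does not reach is not made up. A row lasts 1/12 s, in which the tool goes at most 41.7 mm and 7.16 degrees, less where a joint would pass 70% of its speed; a pose out of reach is approached as far as the arm can. A call with a number of a shift or a turn outside -1 to 1 is refused whole. A call with a gripper value outside its range is refused whole. The fingers move at their own pace and stop on an object; "squeeze" is the grip in N (left out, the last holds). Time passes only in rows, so rows that do not move let the fingers close. It gives the time, the measured TCP pose, the force, the opening and the grip force at its end, in the units of the state.
- sense(): the state, without advancing time (a new reading comes with each control period).
- snapshot(name): name is "side" or "top"; returns a dict with "frame" (420x560x3 uint8, blue, green, red), "depth" (420x560 float32, mm along the optical axis (not along the pixel's ray), 0 where there is no reading), "intrinsics" (3x3 intrinsics, pixels), "extrinsics" (4x4, takes a point from camera to world coordinates). Camera axes: x right, y down, z forward; pixel columns grow to the right and rows downward; lengths in mm; the calibration is good to about 2 mm. A picture is of the moment at which its call begins.
- hand_in(): hands the job in; it is judged then, once.
The state is a dict: "time": time; "joint_pos": joint angles; "qd": joint speeds; "joint_efforts": joint torques, N m; "tool_pos": TCP position; "tcp_rot": TCP orientation; "ft_force": force on the tool from outside, world axes, zero at the start; "wrist_torque": the same for the moment, N m; "finger_gap": finger opening in mm; "grip_force": force on a finger pad.
Only numpy, scipy, OpenCV 4.12 (cv2) and the standard library are available. Lean on these libraries where they do the work, as an engineer would, in place of code of your own. Each camera call takes 0.05 s, during which the arm holds its last target. There are 200 camera calls.

### The job

The four glazed planting troughs are out of the kiln and stand criss-crossed in a stack. Take the stack apart and set each trough, upright and gently, into the drip tray of its own glaze, lying lengthwise in the tray and flat on its floor inside the rim. Leave the trays where they stand on the ware board, and do not disturb the paddle or the glaze jar.

Things in the scene. Friction and masses are not known exactly. Their poses are not given: they have to be found in the camera images.
- trough_celadon: pale jade green glazed planting trough, open top, 150 mm long x 50 wide x 48 high, sides upright, walls 5, foot 146 x 46 x 4 high; about 280 g, loose. Origin: centre of underside; x along its length, z up (ends alike). Starts in the lower layer of the stack: two side by side, 42 gap between, on a fixed board 22 thick
- trough_oxblood: dark red glazed planting trough, open top, 150 mm long x 50 wide x 48 high, sides upright, walls 5, foot 146 x 46 x 4 high; about 280 g, loose. Origin: centre of underside; x along its length, z up (ends alike). Starts in the lower layer of the stack: two side by side, 42 gap between, on a fixed board 22 thick
- trough_cobalt: dark blue glazed planting trough, open top, 150 mm long x 50 wide x 48 high, sides upright, walls 5, foot 146 x 46 x 4 high; about 280 g, loose. Origin: centre of underside; x along its length, z up (ends alike). Starts in the upper layer of the stack: two side by side, 42 gap between, lying across the rims of the lower two (underside 70 above the table)
- trough_mustard: yellow glazed planting trough, open top, 150 mm long x 50 wide x 48 high, sides upright, walls 5, foot 146 x 46 x 4 high; about 280 g, loose. Origin: centre of underside; x along its length, z up (ends alike). Starts in the upper layer of the stack: two side by side, 42 gap between, lying across the rims of the lower two (underside 70 above the table)
- tray_celadon: pale jade green glazed drip tray of the pale jade green trough: 172 mm long x 72 wide x 14 high, rim 4 thick, floor 5 thick, flat, 164 x 64 inside: a trough in it has its underside 5 above the tray's. 200 g, loose. Origin: centre of underside; x along its length, z up. One of four side by side, in any order, about 110 apart, on a fixed ware board 220 x 460, 22 thick
- tray_oxblood: dark red glazed drip tray of the dark red trough: 172 mm long x 72 wide x 14 high, rim 4 thick, floor 5 thick, flat, 164 x 64 inside: a trough in it has its underside 5 above the tray's. 200 g, loose. Origin: centre of underside; x along its length, z up. One of four side by side, in any order, about 110 apart, on a fixed ware board 220 x 460, 22 thick
- tray_cobalt: dark blue glazed drip tray of the dark blue trough: 172 mm long x 72 wide x 14 high, rim 4 thick, floor 5 thick, flat, 164 x 64 inside: a trough in it has its underside 5 above the tray's. 200 g, loose. Origin: centre of underside; x along its length, z up. One of four side by side, in any order, about 110 apart, on a fixed ware board 220 x 460, 22 thick
- tray_mustard: yellow glazed drip tray of the yellow trough: 172 mm long x 72 wide x 14 high, rim 4 thick, floor 5 thick, flat, 164 x 64 inside: a trough in it has its underside 5 above the tray's. 200 g, loose. Origin: centre of underside; x along its length, z up. One of four side by side, in any order, about 110 apart, on a fixed ware board 220 x 460, 22 thick
- paddle: bystander: wooden clay paddle lying flat on the table, 12 mm thick, about 250 mm long (blade 150 x 62 mm towards its +x, handle 28 mm wide). Origin: on its underside, 55 mm from the blade's centre
- glaze_jar: bystander: closed jar with black cap, 56 mm across, 68 mm high, standing on the table. Origin: centre of its underside
Not all that is in view belongs to the job. Of the things like the trough_celadon, leave any that is pink; of the rest the smaller one is meant.

How it is judged:
By the outcome, as a careful person would: the job done as asked, in the order asked, and still so for the second after the job is handed in, with the robot touching nothing.
It also fails if it takes over 120 s, if anything falls off the work surface, if the arm or the gripper's body presses on something with over 40 N, if the wrist force passes 120 N, or if a joint passes its speed limit or range.

## Working session

There is one attempt and no reset: what is moved stays moved. The work goes in short steps, Python scripts to look and compute and a tool call to move; the robot and the scene stay as the last step left them, time stands still between calls to the robot, and variables do not carry over. Pictures are saved under pics/ and viewed, at most 14 in all, crops included, and the job is handed in when it is done.

Besides the shell and the picture viewer there is one more tool, called after "Request:" as name(argument=value, ...) on one line, values as JSON. apply_moves: Moves the arm, as the interface text tells. Its arguments: {"type":"object","properties":{"series":{"type":"string"},"squeeze":{"type":"number"}},"required":["series"]}

```bash
mkdir -p pics
python3 - <<'E'
from bench import *
import cv2,numpy as np
s=sense();print({k:np.round(v,2).tolist() for k,v in s.items()},grip_depth)
for n in("top","side"):
    d=snapshot(n);cv2.imwrite(f"pics/{n}0.png",d["frame"]);print(n,np.round(d["intrinsics"],1).tolist(),np.round(d["extrinsics"],3).tolist())
    np.savez(f"{n}0.npz",**d)
E
```

```text
{'time': 0.0, 'joint_pos': [62.14, 7.51, 85.33, 0.0, 87.26, -4.89], 'qd': [-0.03, -0.0, -0.01, -0.07, 0.02, 0.06], 'joint_efforts': [-0.0, -56.94, -50.06, -0.0, 0.01, -0.0], 'tool_pos': [233.82, 551.97, 230.24], 'tcp_rot': [-179.89, -0.01, 157.03], 'ft_force': [-0.68, -0.23, 0.0], 'wrist_torque': [0.01, 0.01, 0.02], 'grip_force': 0.0, 'finger_gap': 85.33} 18.700000000000003
top [[446.9, 0.0, 278.2], [0.0, 446.9, 209.2], [0.0, 0.0, 1.0]] [[-0.019, -0.986, 0.165, 289.98], [-1.0, 0.022, 0.015, -97.949], [-0.019, -0.165, -0.986, 1226.424], [0.0, 0.0, 0.0, 1.0]]
side [[411.5, 0.0, 283.1], [0.0, 411.5, 202.5], [0.0, 0.0, 1.0]] [[0.961, -0.142, 0.237, 212.187], [-0.276, -0.525, 0.805, -1089.016], [0.01, -0.839, -0.544, 725.474], [0.0, 0.0, 0.0, 1.0]]
```

View pics/top0.png

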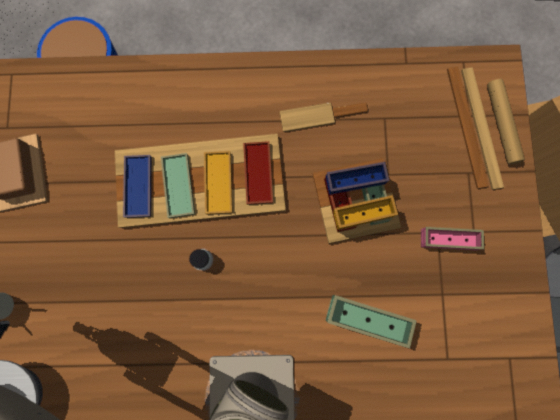

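View pics/side0.png

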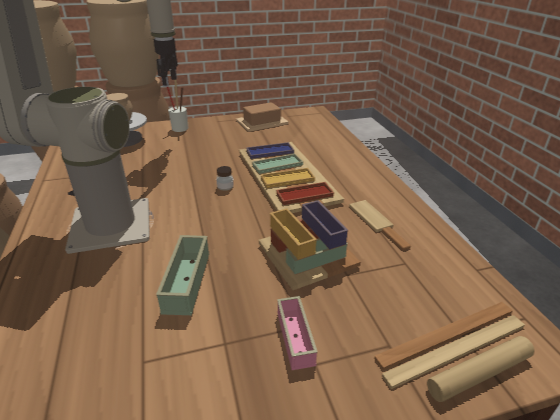

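The top view shows the stack around (360,200), with cobalt at (357,178) and mustard at (365,213) on top. Oxblood is lower left and celadon lower right. The trays are cobalt (138,187), celadon (179,186), mustard (219,183) and oxblood (258,173). The large green trough at (372,322) and the pink one are decoys. The side view agrees with this.

```bash
cat > h.py <<'E'
import cv2,numpy as np
from bench import *
HUE={'cobalt':[(105,130)],'celadon':[(55,90)],'mustard':[(20,30)],'oxblood':[(0,6),(174,180)]}
SAT={'cobalt':100,'celadon':40,'mustard':150,'oxblood':160}
def cloud(d):
    D=d["depth"];v,u=np.indices(D.shape);K=d["intrinsics"];E=d["extrinsics"]
    c=np.stack([(u-K[0,2])/K[0,0]*D,(v-K[1,2])/K[1,1]*D,D],-1)
    return c@E[:3,:3].T+E[:3,3]
def mask(d,c):
    h=cv2.cvtColor(d["frame"],cv2.COLOR_BGR2HSV);H,S,V=h[...,0],h[...,1],h[...,2]
    m=np.zeros(H.shape,bool)
    for a,b in HUE[c]: m|=(H>=a)&(H<=b)
    return m&(S>SAT[c])&(V>25)&(d["depth"]>0)
def rect(P,m):
    m=m.astype(np.uint8);n,l,st,_=cv2.connectedComponentsWithStats(m)
    i=1+np.argmax(st[1:,4]);p=P[l==i]
    (x,y),(w,h),a=cv2.minAreaRect(p[:,:2].astype(np.float32))
    if w<h:w,h,a=h,w,a+90
    a=(a+90)%180-90
    return round(x,1),round(y,1),'yaw',round(a,1),'size',round(w),round(h),'z5/50/95',np.percentile(p[:,2],[5,50,95]).round(1).tolist(),len(p)
E
python3 - <<'E'
from h import *
for n in("top","side"):
    d=dict(np.load(n+"0.npz"));P=cloud(d);X,Y,Z=P[...,0],P[...,1],P[...,2]
    for c in HUE:
        m=mask(d,c)
        tr=m&(Y>60)&(X>350)&(Z<60)&(Z>15)
        print(n,c,'tray',rect(P,tr))
        st=m&(Y<0)&(Y>-300)&(X>350)&(X<650)
        if c in('cobalt','mustard'): print('   rim',rect(P,st&(abs(Z-118)<6)),'all',rect(P,st&(Z>60)))
        else: print('   low', rect(P,st&(Z<80)))
    if n=="top":
        q=(Z>0)&(Z<200)
        for u,v in [(201,260),(310,117),(350,110)]: print(P[v,u].round(0))
E
```

```text
top cobalt tray (566.9, 311.5, 'yaw', 1.4, 'size', 161, 61, 'z5/50/95', [23.4, 27.3, 31.3], 1238)
   rim (569.3, -246.7, 'yaw', 88.9, 'size', 3, 0, 'z5/50/95', [112.4, 112.4, 112.4], 2) all (557.1, -261.3, 'yaw', -80.7, 'size', 82, 32, 'z5/50/95', [77.3, 81.6, 103.0], 419)
top celadon tray (566.8, 199.9, 'yaw', 7.3, 'size', 161, 61, 'z5/50/95', [23.5, 27.2, 31.2], 1221)Traceback (most recent call last):
  File "<stdin>", line 10, in <module>
  File "h.py", line 16, in rect
    i=1+np.argmax(st[1:,4]);p=P[l==i]
        ~~~~~~~~~^^^^^^^^^^
    return _wrapfunc(a, 'argmax', axis=axis, out=out, **kwds)
    return bound(*args, **kwds)
ValueError: attempt to get argmax of an empty sequence
```

Run:
```python
from h import *
d=dict(np.load("top0.npz"));P=cloud(d);X,Y,Z=P[...,0],P[...,1],P[...,2]
for c in HUE: print(c,'tray',rect(P,mask(d,c)&(Y>60)&(X>350)&(Z<60)&(Z>15)))
S=(Y<-20)&(Y>-320)&(X>380)&(X<680)
m=(S&(abs(Z-118)<7)).astype(np.uint8)
n,l,st,_=cv2.connectedComponentsWithStats(m,connectivity=8)
for i in range(1,n):
    if st[i,4]>40: print(st[i],rect(P,l==i))
im=d["frame"][140:260,300:420];z=np.clip(Z[140:260,300:420]*2,0,255).astype(np.uint8)
cv2.imwrite("pics/crop0.png",cv2.resize(np.hstack([im,cv2.cvtColor(z,cv2.COLOR_GRAY2BGR)]),(800,400),interpolation=cv2.INTER_NEAREST))
d=dict(np.load("side0.npz"));P=cloud(d);X,Y,Z=P[...,0],P[...,1],P[...,2]
S=(Y<-20)&(Y>-320)&(X>380)&(X<680)
m=(S&(abs(Z-118)<4)).astype(np.uint8)
n,l,st,_=cv2.connectedComponentsWithStats(m,connectivity=8)
for i in range(1,n):
    if st[i,4]>40: print('side',st[i],rect(P,l==i))
```

```text
cobalt tray (566.9, 311.5, 'yaw', 1.4, 'size', 161, 61, 'z5/50/95', [23.4, 27.3, 31.3], 1238)
celadon tray (566.8, 199.9, 'yaw', 7.3, 'size', 161, 61, 'z5/50/95', [23.5, 27.2, 31.2], 1221)
mustard tray (572.0, 89.8, 'yaw', 0.1, 'size', 160, 59, 'z5/50/95', [23.4, 27.0, 31.3], 1110)Traceback (most recent call last):
  File "<stdin>", line 3, in <module>
  File "h.py", line 16, in rect
    i=1+np.argmax(st[1:,4]);p=P[l==i]
        ~~~~~~~~~^^^^^^^^^^
    return _wrapfunc(a, 'argmax', axis=axis, out=out, **kwds)
    return bound(*args, **kwds)
ValueError: attempt to get argmax of an empty sequence
```

Run:
```python
from h import *
d=dict(np.load("top0.npz"));P=cloud(d);X,Y,Z=P[...,0],P[...,1],P[...,2]
print('tray',rect(P,mask(d,'oxblood')&(Y>-80)&(X>350)&(Z<60)&(Z>15)))
def go(d,tol):
    P=cloud(d);X,Y,Z=P[...,0],P[...,1],P[...,2]
    S=(Y<-90)&(Y>-320)&(X>380)&(X<680)
    m=(S&(abs(Z-118)<tol)).astype(np.uint8)
    n,l,st,_=cv2.connectedComponentsWithStats(m,connectivity=8)
    for i in range(1,n):
        if st[i,4]>40: print(st[i],rect(P,l==i))
go(d,7)
im=d["frame"][140:260,300:420];z=np.clip(Z[140:260,300:420]*2,0,255).astype(np.uint8)
cv2.imwrite("pics/crop0.png",cv2.resize(np.hstack([im,cv2.cvtColor(z,cv2.COLOR_GRAY2BGR)]),(800,400),interpolation=cv2.INTER_NEAREST))
go(dict(np.load("side0.npz")),4)
```

```text
tray (595.1, -25.3, 'yaw', 2.5, 'size', 166, 65, 'z5/50/95', [23.1, 27.1, 31.7], 1360)
[327 164  46  28 272] (552.8, -266.0, 'yaw', -80.7, 'size', 116, 52, 'z5/50/95', [112.4, 117.8, 120.7], 272)
[335 200  40  28 224] (460.1, -274.4, 'yaw', -78.4, 'size', 101, 51, 'z5/50/95', [113.6, 117.8, 121.5], 224)
[302 200  39  27 206] (556.6, -265.4, 'yaw', -82.0, 'size', 116, 53, 'z5/50/95', [114.6, 118.7, 121.1], 206)
[270 208  36  25 186] (463.8, -273.0, 'yaw', -78.3, 'size', 100, 52, 'z5/50/95', [114.6, 118.8, 120.9], 186)
```

View pics/crop0.png

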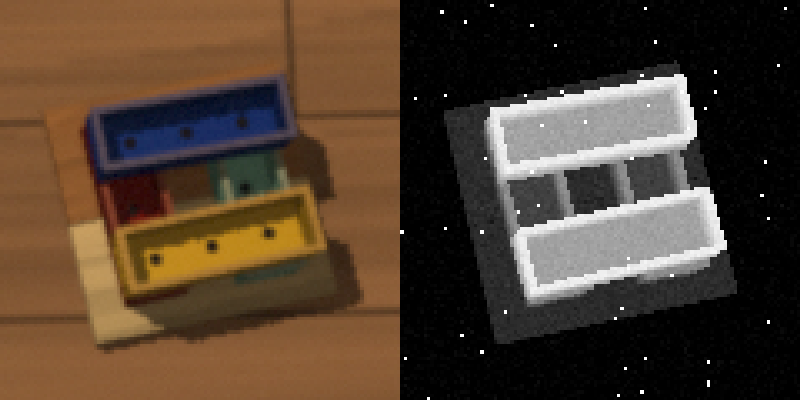

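The crop shows the four brim outlines clearly in depth. The Y limit cut off the far ends, so I'll widen it and refine.

```bash
cat >> h.py <<'E'
def rims(d,z,tol,box):
    P=cloud(d);X,Y,Z=P[...,0],P[...,1],P[...,2]
    m=((X>box[0])&(X<box[1])&(Y>box[2])&(Y<box[3])&(abs(Z-z)<tol)).astype(np.uint8)
    n,l,st,_=cv2.connectedComponentsWithStats(m,connectivity=8)
    for i in range(1,n):
        if st[i,4]>40:
            b=d["frame"][l==i].mean(0).round().tolist();print(z,rect(P,l==i),'bgr',b)
E
python3 - <<'E'
from h import *
d=dict(np.load("top0.npz"));s=dict(np.load("side0.npz"))
for v,t in((d,7),(s,4)): rims(v,118,t,(380,680,-400,-90))
print('trays')
for v,t in((d,5),(s,3)): rims(v,36,t,(450,720,-100,380))
P=cloud(d);print('ox',rect(P,(cv2.erode((mask(d,'oxblood')&(P[...,1]>-80)&(P[...,0]>450)).astype(np.uint8),np.ones((3,3)))>0)))
rims(d,68,6,(300,480,0,300))
E
```

```text
118 (555.5, -283.9, 'yaw', -80.9, 'size', 152, 52, 'z5/50/95', [112.5, 117.8, 120.9], 393) bgr [70.0, 60.0, 70.0]
118 (465.3, -299.3, 'yaw', -78.2, 'size', 152, 51, 'z5/50/95', [113.5, 117.8, 121.5], 374) bgr [43.0, 104.0, 147.0]
118 (559.8, -284.8, 'yaw', -81.1, 'size', 156, 53, 'z5/50/95', [114.7, 118.7, 121.0], 323) bgr [86.0, 80.0, 92.0]
118 (469.3, -299.4, 'yaw', -78.6, 'size', 154, 53, 'z5/50/95', [114.5, 118.8, 121.0], 338) bgr [74.0, 120.0, 152.0]
trays
36 (622.3, -23.5, 'yaw', 2.6, 'size', 119, 73, 'z5/50/95', [32.4, 36.0, 39.3], 179) bgr [40.0, 61.0, 117.0]
36 (570.1, 85.7, 'yaw', 1.6, 'size', 175, 73, 'z5/50/95', [32.1, 36.1, 39.5], 318) bgr [51.0, 112.0, 154.0]
36 (577.7, 199.6, 'yaw', 6.1, 'size', 145, 74, 'z5/50/95', [32.0, 35.8, 39.3], 172) bgr [86.0, 115.0, 118.0]
36 (564.5, 307.6, 'yaw', 1.8, 'size', 173, 74, 'z5/50/95', [32.0, 35.7, 39.9], 264) bgr [83.0, 73.0, 82.0]
36 (546.8, 194.1, 'yaw', 7.0, 'size', 138, 73, 'z5/50/95', [32.0, 36.3, 39.7], 155) bgr [91.0, 119.0, 119.0]
36 (530.1, 341.3, 'yaw', 4.8, 'size', 106, 12, 'z5/50/95', [31.7, 35.5, 39.4], 90) bgr [79.0,
[... 368 characters left out ...]
, 'size', 120, 30, 'z5/50/95', [33.3, 35.9, 38.7], 56) bgr [90.0, 110.0, 106.0]
36 (574.8, 83.7, 'yaw', 2.0, 'size', 175, 83, 'z5/50/95', [33.4, 36.1, 38.6], 181) bgr [64.0, 108.0, 136.0]
36 (658.4, -20.9, 'yaw', 89.9, 'size', 81, 56, 'z5/50/95', [34.0, 36.3, 38.5], 79) bgr [54.0, 73.0, 114.0]
36 (525.2, -29.7, 'yaw', -78.0, 'size', 80, 31, 'z5/50/95', [33.2, 36.6, 38.7], 52) bgr [49.0, 65.0, 111.0]
36 (588.4, -59.1, 'yaw', 4.1, 'size', 70, 10, 'z5/50/95', [33.3, 36.5, 38.5], 42) bgr [44.0, 59.0, 102.0]
ox (596.4, -24.7, 'yaw', 2.6, 'size', 160, 59, 'z5/50/95', [23.1, 27.0, 30.9], 1168)
68 (359.9, 128.4, 'yaw', 11.8, 'size', 48, 47, 'z5/50/95', [64.3, 68.1, 71.8], 282) bgr [36.0, 35.0, 37.0]
```

```bash
cat >> h.py <<'E'
def union(d,z,tol,box,mn=8):
    P=cloud(d);X,Y,Z=P[...,0],P[...,1],P[...,2]
    m=((X>box[0])&(X<box[1])&(Y>box[2])&(Y<box[3])&(abs(Z-z)<tol)).astype(np.uint8)
    n,l,st,_=cv2.connectedComponentsWithStats(m,connectivity=8)
    k=np.isin(l,[i for i in range(1,n) if st[i,4]>=mn]);p=P[k][:,:2]
    (x,y),(w,h),a=cv2.minAreaRect(p.astype(np.float32))
    if w<h:w,h,a=h,w,a+90
    print(round(x,1),round(y,1),'yaw',round((a+90)%180-90,1),'size',round(w),round(h),len(p))
def delta(tx,ty,tz,yaw):
    "shift in tool axes (at target yaw) as shares of 0.3 m, twist as share of 2 rad"
    s=sense();p=np.array(s["tool_pos"]);y0=s["tcp_rot"][2]
    tw=-((yaw-y0+180)%360-180);a=np.radians(yaw)
    d=np.array([tx,ty,tz])-p
    f=lambda a:(np.array([d[:2]@[np.cos(a),np.sin(a)],d[:2]@[np.sin(a),-np.cos(a)],-d[2]])/300).round(4)
    print('now',np.round(p,1),'yaw',round(y0,1),'gap',s["finger_gap"],'| twist',round(tw/np.degrees(2),4),'| after-twist axes',f(a),'| present axes',f(np.radians(y0)))
E
python3 - <<'E'
from h import *
d=dict(np.load("top0.npz"));s=dict(np.load("side0.npz"))
for c,y in(('cobalt',309),('celadon',198),('mustard',87),('oxblood',-26)):
    for v,t in((d,5),(s,3)): print(c,end=' ');union(v,36,t,(470,710,y-52,y+52))
delta(557.6,-284.4,230,99)
E
```

```text
cobalt 564.4 307.8 yaw 1.0 size 173 75 354
cobalt 569.7 307.6 yaw 1.2 size 174 83 143
celadon 564.0 196.8 yaw 7.5 size 173 75 327
celadon 568.0 196.3 yaw 5.3 size 174 82 165
mustard 570.1 85.7 yaw 1.6 size 175 73 318
mustard 574.8 83.7 yaw 2.0 size 175 83 181
oxblood 594.7 -24.8 yaw 2.6 size 174 73 293
oxblood 599.2 -24.2 yaw 2.9 size 175 80 215
now [233.8 552.  230.3] yaw 157.0 gap 85.31869583657132 | twist 0.5065 | after-twist axes [-2.9226e+00  6.2980e-01  1.1000e-03] | present axes [-2.0814e+00 -2.1461e+00  1.1000e-03]
```

Request:
apply_moves(series="0 0 0 0.05 -1;0 0 0 0.05 -1;0 0 0 0.05 -1;0 0 0 0.05 -1;0 0 0 0.05 -1", squeeze=45)

```text
time: 0.52
tool_pos: [233.9, 552.2, 230.7]
tcp_rot: [-179.9, 0.0, 128.1]
ft_force: [-0.3, 0.6, -0.5]
finger_gap: 85.4
grip_force: 0.0
```

Request:
apply_moves(series="0 0 0 0.05 -1;0 0 0 0.05 -1;0 0 0 0.05 -1;0 0 0 0.05 -1;0 0 0 0.056 -1")

```text
time: 0.93
tool_pos: [233.9, 552.2, 230.7]
tcp_rot: [-180.0, 0.0, 98.8]
ft_force: [-0.2, -0.3, 1.0]
finger_gap: 85.0
grip_force: 0.0
```

Request:
apply_moves(series="-0.12 0.026 0 0 -1;-0.12 0.026 0 0 -1;-0.12 0.026 0 0 -1;-0.12 0.026 0 0 -1;-0.12 0.026 0 0 -1")

```text
time: 1.35
tool_pos: [300.9, 379.1, 230.6]
tcp_rot: [-180.0, 0.0, 99.1]
ft_force: [0.9, 0.0, -0.4]
finger_gap: 85.3
grip_force: 0.0
```

Request:
apply_moves(series="-0.12 0.026 0 0 -1;-0.12 0.026 0 0 -1;-0.12 0.026 0 0 -1;-0.12 0.026 0 0 -1;-0.12 0.026 0 0 -1")

```text
time: 1.77
tool_pos: [367.7, 207.5, 231.0]
tcp_rot: [-180.0, -0.0, 99.1]
ft_force: [0.8, 0.1, 0.6]
finger_gap: 85.8
grip_force: 0.0
```

Request:
apply_moves(series="-0.12 0.026 0 0 -1;-0.12 0.026 0 0 -1;-0.12 0.026 0 0 -1;-0.12 0.026 0 0 -1;-0.12 0.026 0 0 -1")

```text
time: 2.18
tool_pos: [434.6, 35.8, 231.1]
tcp_rot: [-180.0, -0.0, 99.1]
ft_force: [0.2, 1.1, 0.1]
finger_gap: 85.0
grip_force: 0.0
```

Request:
apply_moves(series="-0.12 0.026 0 0 -1;-0.12 0.026 0 0 -1;-0.12 0.026 0 0 -1;-0.12 0.026 0 0 -1;-0.12 0.026 0 0 -1")

```text
time: 2.6
tool_pos: [501.5, -135.9, 230.8]
tcp_rot: [-180.0, -0.0, 99.0]
ft_force: [1.5, 0.7, 0.2]
finger_gap: 85.6
grip_force: 0.0
```

```bash
python3 -c "
from h import *
delta(557.6,-284.4,230,99)"
```

```text
now [ 501.5 -135.9  230.8] yaw 99.0 gap 85.62079707891087 | twist 0.0003 | after-twist axes [-0.5182  0.1074  0.0028] | present axes [-0.5183  0.1071  0.0028]
```

Request:
apply_moves(series="-0.104 0.021 0 0 -1;-0.104 0.021 0 0 -1;-0.104 0.021 0 0 -1;-0.104 0.022 0 0 -1;-0.102 0.022 0 0 -1")

```text
time: 3.02
tool_pos: [557.6, -284.0, 230.6]
tcp_rot: [-180.0, -0.0, 99.0]
ft_force: [0.3, -0.1, 0.0]
finger_gap: 85.5
grip_force: 0.0
```

Request:
apply_moves(series="0 0 0.1 0 -1;0 0 0.1 0 -1;0 0 0.08 0 -1;0 0 0 0 -1")

```text
time: 3.35
tool_pos: [553.8, -280.5, 139.8]
tcp_rot: [-179.5, -0.4, 99.0]
ft_force: [-0.2, 0.8, -1.7]
finger_gap: 85.2
grip_force: 0.0
```

```bash
python3 -c "
from h import *
delta(557.6,-284.4,85,99)
d=snapshot('top');cv2.imwrite('pics/t1.png',cv2.resize(d['frame'][120:270,280:480],(800,600)))
d=snapshot('side');rims(d,118,4,(380,680,-400,-90))"
```

```text
now [ 553.8 -280.5  139.8] yaw 99.0 gap 85.21926808048623 | twist 0.0002 | after-twist axes [-0.0148  0.0105  0.1827] | present axes [-0.0148  0.0105  0.1827]
118 (559.2, -283.8, 'yaw', -80.2, 'size', 154, 53, 'z5/50/95', [114.8, 118.7, 121.1], 291) bgr [82.0, 76.0, 87.0]
118 (469.1, -299.1, 'yaw', -78.1, 'size', 155, 53, 'z5/50/95', [114.7, 118.8, 120.8], 336) bgr [70.0, 113.0, 143.0]
```

View pics/t1.png

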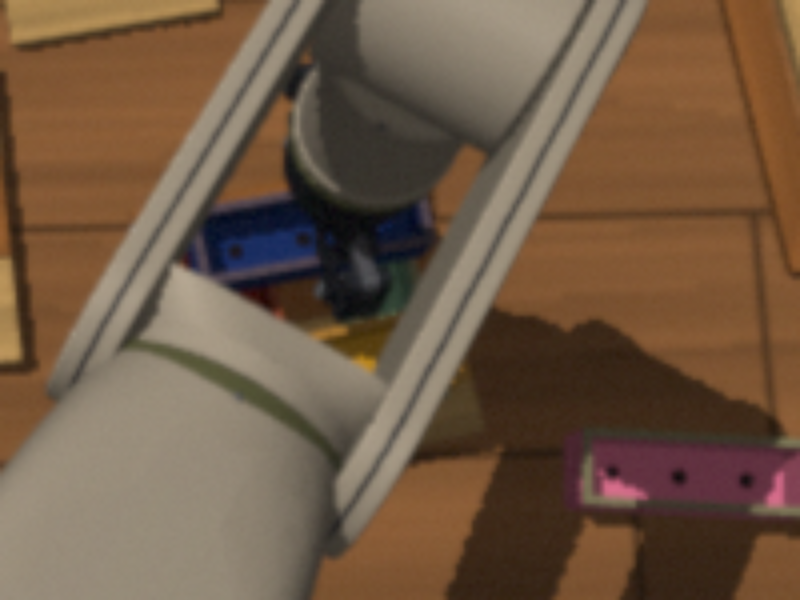

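The arm hides most of the crop, but the near finger (350,280 in the crop) hangs in the gap between cobalt and mustard, as intended. The tool shows a small tilt and drift after the descent, so I'll correct and check it on the way down.

Request:
apply_moves(series="0 0 0 0 -1;-0.015 0.01 0.05 0 -1;0 0 0 0 -1")

```text
time: 3.7
tool_pos: [562.1, -286.9, 133.2]
tcp_rot: [179.9, 0.1, 99.1]
ft_force: [0.1, 0.3, -1.0]
finger_gap: 85.2
grip_force: 0.0
```

```bash
python3 -c "
from h import *
delta(557.6,-284.4,85,99);print(sense()['tcp_rot'])"
```

```text
now [ 562.1 -286.9  133.2] yaw 99.1 gap 85.21626102663447 | twist 0.0006 | after-twist axes [ 0.0107 -0.0134  0.1607] | present axes [ 0.0107 -0.0134  0.1607]
[1.79913344e+02 8.55018619e-02 9.90630267e+01]
```

Request:
apply_moves(series="0.011 -0.013 0.04 0 -1;0 0 0.05 0 -1;0 0 0.05 0 -1;0 0 0.02 0 -1;0 0 0 0 -1")

```text
time: 4.12
tool_pos: [556.4, -283.3, 83.9]
tcp_rot: [-179.9, -0.1, 99.1]
ft_force: [-0.1, 0.3, -0.2]
finger_gap: 85.2
grip_force: 0.0
```

Request:
apply_moves(series="0 0 0 0 -1;0 0 0 0 -1")

```text
time: 4.28
tool_pos: [557.8, -284.3, 86.2]
tcp_rot: [179.9, 0.1, 99.1]
ft_force: [0.0, -0.1, 0.5]
finger_gap: 85.6
grip_force: 0.0
```

```bash
python3 -c "
from h import *
delta(557.6,-284.4,85,99);print(sense()['tcp_rot'])"
```

```text
now [ 557.8 -284.3   86.2] yaw 99.1 gap 85.6221517599839 | twist 0.0005 | after-twist axes [-0.0003 -0.0007  0.0039] | present axes [-0.0003 -0.0007  0.0039]
[1.79897366e+02 9.11526647e-02 9.90560527e+01]
```

Good. Close.

Request:
apply_moves(series="0 0 0 0 0.2;0 0 0 0 0.4;0 0 0 0 0.6;0 0 0 0 0.8;0 0 0 0 1", squeeze=45)

```text
time: 4.7
tool_pos: [557.5, -284.1, 85.3]
tcp_rot: [179.9, 0.1, 99.1]
ft_force: [0.3, 0.5, 5.0]
finger_gap: 49.3
grip_force: 47.9
```

Request:
apply_moves(series="0 0 0 0 1;0 0 0 0 1;0 0 0 0 1;0 0 0 0 1")

```text
time: 5.03
tool_pos: [557.5, -284.1, 85.3]
tcp_rot: [179.9, 0.1, 99.1]
ft_force: [-0.2, 0.9, 5.9]
finger_gap: 49.3
grip_force: 47.9
```

Request:
apply_moves(series="0 0 -0.02 0 1;0 0 -0.03 0 1;0 0 -0.06 0 1;0 0 -0.08 0 1;0 0 -0.08 0 1")

```text
time: 5.45
tool_pos: [555.8, -283.2, 165.2]
tcp_rot: [-179.9, -0.1, 99.0]
ft_force: [0.2, 0.2, -2.9]
finger_gap: 49.4
grip_force: 47.3
```

Request:
apply_moves(series="0 0 -0.08 0 1;0 0 -0.05 0 1;0 0 0 0 1;0 0 0 0 1")

```text
time: 5.78
tool_pos: [557.2, -284.0, 205.1]
tcp_rot: [179.9, 0.1, 99.1]
ft_force: [-0.9, -0.6, -3.7]
finger_gap: 49.8
grip_force: 47.5
```

```bash
python3 -c "
from h import *
delta(567,308,200,181.2)
d=snapshot('side');cv2.imwrite('pics/s2.png',d['frame'][100:320,150:450])
rims(d,118,4,(380,680,-400,-90));rims(d,70,4,(380,680,-400,-90))"
```

```text
now [ 557.2 -284.   205.1] yaw 99.1 gap 49.81874320674119 | twist -0.7169 | after-twist axes [-0.0741  1.9722  0.017 ] | present axes [1.9436 0.3428 0.017 ]
118 (469.1, -299.9, 'yaw', -77.6, 'size', 154, 54, 'z5/50/95', [114.8, 118.7, 120.9], 344) bgr [73.0, 119.0, 149.0]
70 (550.3, -236.2, 'yaw', 10.6, 'size', 62, 56, 'z5/50/95', [66.6, 70.2, 73.1], 140) bgr [57.0, 74.0, 122.0]
70 (523.7, -337.5, 'yaw', 9.8, 'size', 152, 56, 'z5/50/95', [66.7, 70.6, 73.2], 283) bgr [86.0, 107.0, 107.0]
```

View pics/s2.png

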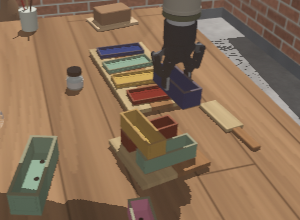

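Cobalt is held level at (182,85) in the crop, and mustard hasn't moved. Now carry it to the tray.

Request:
apply_moves(series="0 0 0 -0.03 1;0 0 0 -0.05 1;0 0 0 -0.05 1;0 0 0 -0.05 1;0 0 0 -0.05 1")

```text
time: 6.25
tool_pos: [555.6, -283.0, 201.3]
tcp_rot: [-179.9, -0.2, 125.7]
ft_force: [-1.1, 0.0, -3.7]
finger_gap: 49.2
grip_force: 47.3
```

Request:
apply_moves(series="0 0 0 -0.05 1;0 0 0 -0.05 1;0 0 0 -0.05 1;0 0 0 -0.05 1;0 0 0 -0.05 1")

```text
time: 6.67
tool_pos: [555.6, -283.0, 201.3]
tcp_rot: [180.0, -0.3, 154.3]
ft_force: [-0.0, 0.3, -3.7]
finger_gap: 49.5
grip_force: 47.3
```

Request:
apply_moves(series="0 0 0 -0.05 1;0 0 0 -0.05 1;0 0 0 -0.05 1;0 0 0 -0.05 1;0 0 0 -0.037 1")

```text
time: 7.08
tool_pos: [555.6, -283.0, 201.3]
tcp_rot: [179.9, -0.2, -178.5]
ft_force: [-1.3, -0.2, -2.3]
finger_gap: 49.3
grip_force: 47.3
```

Request:
apply_moves(series="-0.004 0.05 0 0 1;-0.004 0.1 0 0 1;-0.004 0.1 0 0 1;-0.004 0.1 0 0 1;-0.004 0.1 0 0 1")

```text
time: 7.5
tool_pos: [558.6, -146.5, 202.0]
tcp_rot: [179.9, -0.2, -178.9]
ft_force: [0.9, 0.2, -3.2]
finger_gap: 49.4
grip_force: 47.6
```

Request:
apply_moves(series="-0.004 0.1 0 0 1;-0.004 0.1 0 0 1;-0.004 0.1 0 0 1;-0.004 0.1 0 0 1;-0.004 0.1 0 0 1")

```text
time: 7.92
tool_pos: [561.2, 3.6, 202.2]
tcp_rot: [180.0, -0.2, -178.9]
ft_force: [0.9, 0.3, -3.1]
finger_gap: 49.3
grip_force: 47.6
```

Request:
apply_moves(series="-0.004 0.1 0 0 1;-0.004 0.1 0 0 1;-0.004 0.1 0 0 1;-0.004 0.1 0 0 1;-0.004 0.1 0 0 1")

```text
time: 8.33
tool_pos: [563.9, 153.3, 202.1]
tcp_rot: [-180.0, -0.2, -178.9]
ft_force: [0.8, 0.6, -3.2]
finger_gap: 49.1
grip_force: 47.6
```

Request:
apply_moves(series="-0.004 0.1 0 0 1;-0.004 0.1 0 0 1;-0.004 0.1 0 0 1;-0.004 0.1 0 0 1;-0.004 0.1 0 0 1")

```text
time: 8.75
tool_pos: [566.7, 303.1, 201.9]
tcp_rot: [-179.9, -0.2, -178.9]
ft_force: [0.2, 0.8, -3.3]
finger_gap: 49.4
grip_force: 47.6
```

Request:
apply_moves(series="0 0.02 0 0 1;0 0 0 0 1;0 0 0 0 1")

```text
time: 9.0
tool_pos: [567.1, 307.5, 202.4]
tcp_rot: [-179.9, -0.2, -178.8]
ft_force: [-0.4, -0.5, -2.5]
finger_gap: 49.5
grip_force: 48.0
```

```bash
python3 -c "
from h import *
delta(567,308,42.5,181.2)
d=snapshot('side');rims(d,238,6,(400,720,150,420))
for z in (36,): union(d,z,3,(470,710,256,360))"
```

```text
now [567.1 307.5 202.4] yaw -178.8 gap 49.531180373303194 | twist 0.0003 | after-twist axes [4.00e-04 1.70e-03 5.33e-01] | present axes [4.00e-04 1.70e-03 5.33e-01]
238 (567.1, 306.8, 'yaw', 0.2, 'size', 151, 84, 'z5/50/95', [232.4, 236.0, 241.2], 164) bgr [66.0, 58.0, 65.0]
569.6 307.7 yaw 1.0 size 172 82 144
```

Request:
apply_moves(series="-0.006 0.001 0.08 0 1;0 0 0.1 0 1;0 0 0.1 0 1;0 0 0.1 0 1;0 0 0.06 0 1")

```text
time: 9.47
tool_pos: [568.2, 305.2, 68.0]
tcp_rot: [-179.9, -0.3, -178.9]
ft_force: [-0.6, -0.6, -4.6]
finger_gap: 49.2
grip_force: 48.0
```

Request:
apply_moves(series="0 0 0.04 0 1;0 0 0.02 0 1;0 0 0.01 0 1;0 0 0 0 1;0 0 0 0 1")

```text
time: 9.88
tool_pos: [571.4, 308.2, 53.1]
tcp_rot: [179.9, 0.1, -178.8]
ft_force: [-1.4, 0.4, -3.0]
finger_gap: 49.4
grip_force: 48.0
```

```bash
python3 -c "
from h import *
delta(569,308,42.5,181.2)"
```

```text
now [571.4 308.2  53.1] yaw -178.8 gap 49.40557210494199 | twist -0.0001 | after-twist axes [ 0.0078 -0.0005  0.0353] | present axes [ 0.0078 -0.0005  0.0353]
```

Request:
apply_moves(series="0.007 0 0.01 0 1;0 0 0.01 0 1;0 0 0 0 1;0 0 0 0 1")

```text
time: 10.22
tool_pos: [567.9, 308.0, 45.3]
tcp_rot: [-180.0, -0.0, -178.8]
ft_force: [-0.3, 1.1, -3.3]
finger_gap: 49.3
grip_force: 48.0
```

Request:
apply_moves(series="0 0 0.005 0 1;0 0 0.005 0 1;0 0 0 0 1;0 0 0 0 1")

```text
time: 10.55
tool_pos: [568.2, 308.0, 42.4]
tcp_rot: [180.0, 0.0, -178.8]
ft_force: [-0.3, 0.8, -2.3]
finger_gap: 49.3
grip_force: 48.3
```

Request:
apply_moves(series="0 0 0.004 0 1;0 0 0 0 1;0 0 0 0 1")

```text
time: 10.8
tool_pos: [568.2, 308.0, 42.3]
tcp_rot: [180.0, 0.0, -178.8]
ft_force: [-5.0, -2.6, 5.7]
finger_gap: 48.9
grip_force: 49.2
```

Contact is felt, with the force rising to 5.7 N. Release and retreat.

Request:
apply_moves(series="0 0 0 0 0.2;0 0 0 0 -0.2;0 0 0 0 -0.6;0 0 0 0 -1;0 0 0 0 -1")

```text
time: 11.22
tool_pos: [568.2, 307.9, 41.1]
tcp_rot: [180.0, 0.0, -178.8]
ft_force: [0.2, 0.2, 0.8]
finger_gap: 84.7
grip_force: 0.0
```

Request:
apply_moves(series="0 0 0 0 -1;0 0 0 0 -1;0 0 -0.03 0 -1;0 0 -0.06 0 -1;0 0 -0.1 0 -1")

```text
time: 11.63
tool_pos: [565.6, 306.8, 95.4]
tcp_rot: [-179.9, -0.3, -178.8]
ft_force: [-0.1, -1.0, 0.2]
finger_gap: 85.3
grip_force: 0.0
```

Request:
apply_moves(series="0 0 -0.1 0 -1;0 0 -0.1 0 -1;0 0 -0.1 0 -1;0 0 0 0 -1;0 0 0 0 -1")

```text
time: 12.05
tool_pos: [569.8, 308.7, 192.2]
tcp_rot: [179.9, 0.3, -178.8]
ft_force: [0.5, 0.1, -1.0]
finger_gap: 85.5
grip_force: 0.0
```

```bash
python3 -c "
from h import *
delta(467.3,-299.5,190,101.9)
d=snapshot('side');cv2.imwrite('pics/s3.png',d['frame'][100:320,150:450])
rims(d,75,4,(470,710,256,360));union(d,36,3,(470,710,250,360));rims(d,118,4,(380,680,-400,-90))"
```

```text
now [569.8 308.7 192.2] yaw -178.8 gap 85.47565648868446 | twist 0.6921 | after-twist axes [-1.9133 -0.7524  0.0073] | present axes [ 0.3846 -2.0197  0.0073]
75 (569.6, 307.0, 'yaw', 2.5, 'size', 152, 57, 'z5/50/95', [71.7, 75.2, 78.5], 171) bgr [72.0, 64.0, 73.0]
562.0 282.6 yaw -17.8 size 182 70 124
118 (469.2, -299.9, 'yaw', -78.5, 'size', 154, 52, 'z5/50/95', [114.7, 118.9, 120.9], 339) bgr [76.0, 124.0, 155.0]
```

View pics/s3.png

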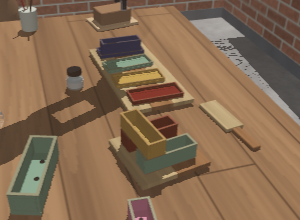

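Cobalt sits in its tray at (120,45) in the crop, rim at 75 mm as expected. Next is mustard.

Request:
apply_moves(series="0.019 -0.05 0 0 -1;0.019 -0.1 0 0 -1;0.019 -0.1 0 0 -1;0.019 -0.1 0 0 -1;0.019 -0.1 0 0 -1")

```text
time: 12.52
tool_pos: [540.7, 171.0, 185.9]
tcp_rot: [-180.0, -0.2, -178.8]
ft_force: [0.6, 0.3, -1.1]
finger_gap: 85.5
grip_force: 0.0
```

Request:
apply_moves(series="0.019 -0.1 0 0 -1;0.019 -0.1 0 0 -1;0.019 -0.1 0 0 -1;0.019 -0.1 0 0 -1;0.019 -0.1 0 0 -1")

```text
time: 12.93
tool_pos: [515.4, 20.5, 186.2]
tcp_rot: [180.0, -0.2, -178.8]
ft_force: [-0.4, -0.3, -0.4]
finger_gap: 85.1
grip_force: 0.0
```

Request:
apply_moves(series="0.019 -0.1 0 0 -1;0.019 -0.1 0 0 -1;0.019 -0.1 0 0 -1;0.019 -0.1 0 0 -1;0.019 -0.1 0 0 -1")

```text
time: 13.35
tool_pos: [490.2, -129.8, 186.3]
tcp_rot: [179.9, -0.2, -178.8]
ft_force: [0.9, 0.4, 0.9]
finger_gap: 85.5
grip_force: 0.0
```

Request:
apply_moves(series="0.019 -0.1 0 0 -1;0.019 -0.1 0 0 -1;0.019 -0.1 0 0 -1;0.019 -0.1 0 0 -1;0.019 -0.07 0 0 -1")

```text
time: 13.77
tool_pos: [464.6, -272.1, 186.1]
tcp_rot: [179.9, -0.2, -178.8]
ft_force: [0.5, 0.1, -0.0]
finger_gap: 85.3
grip_force: 0.0
```

Request:
apply_moves(series="0 0 0 0.05 -1;0 0 0 0.05 -1;0 0 0 0.05 -1;0 0 0 0.05 -1;0 0 0 0.05 -1")

```text
time: 14.18
tool_pos: [465.1, -269.8, 186.0]
tcp_rot: [180.0, -0.2, 152.3]
ft_force: [0.6, -0.9, -0.3]
finger_gap: 85.8
grip_force: 0.0
```

Request:
apply_moves(series="0 0 0 0.05 -1;0 0 0 0.05 -1;0 0 0 0.05 -1;0 0 0 0.05 -1;0 0 0 0.05 -1")

```text
time: 14.6
tool_pos: [465.2, -269.6, 186.0]
tcp_rot: [-179.9, -0.2, 123.6]
ft_force: [0.4, -0.3, 0.2]
finger_gap: 85.5
grip_force: 0.0
```

Request:
apply_moves(series="0 0 0 0.05 -1;0 0 0 0.05 -1;0 0 0 0.05 -1;0 0 0 0.042 -1;0 0 0 0 -1")

```text
time: 15.02
tool_pos: [465.3, -269.7, 186.2]
tcp_rot: [-179.9, -0.1, 101.7]
ft_force: [-0.4, -0.7, -0.2]
finger_gap: 85.4
grip_force: 0.0
```

```bash
python3 -c "
from h import *
delta(467.3,-299.5,85.5,101.9)"
```

```text
now [ 465.3 -269.7  186.2] yaw 101.7 gap 85.41969369846144 | twist -0.0018 | after-twist axes [-0.0986 -0.0139  0.3355] | present axes [-0.0986 -0.0135  0.3355]
```

Request:
apply_moves(series="-0.05 -0.014 0 0 -1;-0.049 0 0 0 -1;0 0 0.08 0 -1;0 0 0.07 0 -1;0 0 0 0 -1")

```text
time: 15.43
tool_pos: [465.3, -299.1, 137.5]
tcp_rot: [-179.7, -0.4, 102.0]
ft_force: [-0.3, -0.5, -1.1]
finger_gap: 85.5
grip_force: 0.0
```

Request:
apply_moves(series="0 0 0 0 -1;0 0 0 0 -1")

```text
time: 15.6
tool_pos: [468.3, -300.6, 143.6]
tcp_rot: [-180.0, -0.0, 102.0]
ft_force: [0.3, 0.9, -0.0]
finger_gap: 85.0
grip_force: 0.0
```

```bash
python3 -c "
from h import *
delta(467.3,-299.5,85.5,101.7)"
```

```text
now [ 468.3 -300.6  143.6] yaw 102.0 gap 85.00003423116867 | twist 0.0025 | after-twist axes [ 0.0043 -0.0024  0.1938] | present axes [ 0.0044 -0.0024  0.1938]
```

Request:
apply_moves(series="0.003 -0.003 0.05 0 -1;0 0 0.05 0 -1;0 0 0.05 0 -1;0 0 0.03 0 -1;0 0 0.012 0 -1")

```text
time: 16.02
tool_pos: [467.1, -299.5, 85.2]
tcp_rot: [-180.0, -0.0, 102.0]
ft_force: [-0.7, 1.5, -0.6]
finger_gap: 85.4
grip_force: 0.0
```

Request:
apply_moves(series="0 0 0 0 -1;0 0 0 0 -1;0 0 0 0 -1")

```text
time: 16.27
tool_pos: [468.0, -300.2, 86.9]
tcp_rot: [179.9, 0.1, 101.9]
ft_force: [-0.3, -0.1, -0.4]
finger_gap: 85.2
grip_force: 0.0
```

```bash
python3 -c "
from h import *
delta(467.3,-299.5,85.5,101.7)"
```

```text
now [ 468.  -300.2   86.9] yaw 101.9 gap 85.16308970075617 | twist 0.002 | after-twist axes [ 0.0027 -0.0017  0.0046] | present axes [ 0.0027 -0.0017  0.0046]
```

Fine. Grip and lift.

Request:
apply_moves(series="0 0 0.004 0 0.2;0 0 0 0 0.4;0 0 0 0 0.6;0 0 0 0 0.8;0 0 0 0 1", squeeze=45)

```text
time: 16.68
tool_pos: [467.6, -299.8, 84.9]
tcp_rot: [180.0, 0.0, 101.9]
ft_force: [1.5, -0.6, 2.7]
finger_gap: 49.6
grip_force: 47.6
```

Request:
apply_moves(series="0 0 0 0 1;0 0 0 0 1;0 0 0 0 1")

```text
time: 16.93
tool_pos: [467.6, -299.8, 84.9]
tcp_rot: [180.0, 0.0, 101.9]
ft_force: [0.7, 0.5, 5.0]
finger_gap: 49.4
grip_force: 47.8
```

Request:
apply_moves(series="0 0 -0.02 0 1;0 0 -0.03 0 1;0 0 -0.06 0 1;0 0 -0.08 0 1;0 0 -0.08 0 1")

```text
time: 17.35
tool_pos: [466.2, -299.0, 165.4]
tcp_rot: [-179.9, -0.1, 101.9]
ft_force: [0.5, -0.1, -2.0]
finger_gap: 49.5
grip_force: 47.2
```

Request:
apply_moves(series="0 0 -0.08 0 1;0 0 -0.05 0 1;0 0 0 0 1;0 0 0 0 1")

```text
time: 17.68
tool_pos: [467.5, -299.9, 205.0]
tcp_rot: [179.9, 0.1, 101.9]
ft_force: [-0.4, 0.0, -3.4]
finger_gap: 49.4
grip_force: 47.4
```

```bash
python3 -c "
from h import *
delta(573.5,85.5,200,181.8)
d=snapshot('side');cv2.imwrite('pics/s4.png',d['frame'][100:320,150:450])
rims(d,70,4,(380,680,-400,-90))"
```

```text
now [ 467.5 -299.9  205. ] yaw 101.9 gap 49.371849068901945 | twist -0.6971 | after-twist axes [-0.3936  1.2729  0.0166] | present axes [1.184  0.611  0.0166]
70 (506.7, -245.6, 'yaw', 11.6, 'size', 152, 56, 'z5/50/95', [66.4, 70.5, 72.9], 329) bgr [55.0, 71.0, 118.0]
70 (523.4, -338.1, 'yaw', 11.0, 'size', 152, 55, 'z5/50/95', [66.6, 70.5, 72.9], 401) bgr [96.0, 118.0, 117.0]
```

View pics/s4.png

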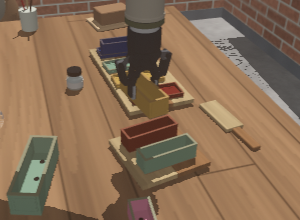

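Mustard is held level, and both lower troughs stand undisturbed. Carry it to its tray.

Request:
apply_moves(series="0 0 0 -0.03 1;0 0 0 -0.05 1;0 0 0 -0.05 1;0 0 0 -0.05 1;0 0 0 -0.05 1")

```text
time: 18.15
tool_pos: [466.0, -298.7, 201.5]
tcp_rot: [-179.9, -0.2, 128.6]
ft_force: [0.3, -0.4, -2.6]
finger_gap: 49.5
grip_force: 47.4
```

Request:
apply_moves(series="0 0 0 -0.05 1;0 0 0 -0.05 1;0 0 0 -0.05 1;0 0 0 -0.05 1;0 0 0 -0.05 1")

```text
time: 18.57
tool_pos: [466.0, -298.7, 201.5]
tcp_rot: [179.9, -0.2, 157.2]
ft_force: [0.2, -0.9, -2.9]
finger_gap: 49.7
grip_force: 47.4
```

Request:
apply_moves(series="0 0 0 -0.05 1;0 0 0 -0.05 1;0 0 0 -0.05 1;0 0 0 -0.05 1;0 0 0 -0.017 1")

```text
time: 18.98
tool_pos: [466.0, -298.7, 201.5]
tcp_rot: [179.8, -0.2, -177.9]
ft_force: [0.2, 0.4, -3.3]
finger_gap: 49.1
grip_force: 47.3
```

Request:
apply_moves(series="-0.015 0.05 0 0 1;-0.03 0.1 0 0 1;-0.03 0.1 0 0 1;-0.03 0.1 0 0 1;-0.03 0.1 0 0 1")

```text
time: 19.4
tool_pos: [502.2, -161.7, 201.6]
tcp_rot: [179.9, -0.2, -178.3]
ft_force: [1.1, 0.4, -2.7]
finger_gap: 49.4
grip_force: 47.5
```

Request:
apply_moves(series="-0.03 0.1 0 0 1;-0.03 0.1 0 0 1;-0.03 0.1 0 0 1;-0.03 0.1 0 0 1;-0.03 0.1 0 0 1")

```text
time: 19.82
tool_pos: [542.5, -10.4, 201.7]
tcp_rot: [180.0, -0.2, -178.2]
ft_force: [0.3, 0.4, -2.4]
finger_gap: 49.4
grip_force: 47.5
```

Request:
apply_moves(series="-0.03 0.1 0 0 1;-0.03 0.1 0 0 1;-0.03 0.1 0 0 1;-0.019 0.02 0 0 1;0 0 0 0 1")

```text
time: 20.23
tool_pos: [572.7, 87.0, 201.8]
tcp_rot: [180.0, -0.2, -178.0]
ft_force: [0.9, 0.7, -1.8]
finger_gap: 49.3
grip_force: 47.7
```

Request:
apply_moves(series="0 0 0 0 1;0 0 0 0 1")

```text
time: 20.4
tool_pos: [572.6, 83.8, 203.0]
tcp_rot: [-180.0, -0.1, -178.2]
ft_force: [0.1, 0.1, -1.7]
finger_gap: 49.4
grip_force: 47.7
```

```bash
python3 -c "
from h import *
delta(572.5,85.5,42,181.8)
d=snapshot('side');rims(d,236,7,(400,720,0,170))
union(d,36,3,(470,710,33,137))"
```

```text
now [572.6  83.8 203. ] yaw -178.2 gap 49.354092049684 | twist -0.0004 | after-twist axes [2.000e-04 5.600e-03 5.365e-01] | present axes [3.000e-04 5.600e-03 5.365e-01]
236 (573.4, 78.7, 'yaw', -0.7, 'size', 152, 73, 'z5/50/95', [229.9, 235.4, 240.3], 300) bgr [56.0, 91.0, 115.0]
574.2 85.0 yaw 3.1 size 173 82 205
```

Request:
apply_moves(series="-0.002 0.003 0.08 0 1;0 0 0.1 0 1;0 0 0.1 0 1;0 0 0.1 0 1;0 0 0.06 0 1")

```text
time: 20.87
tool_pos: [571.7, 84.2, 68.6]
tcp_rot: [-180.0, -0.2, -178.3]
ft_force: [-0.5, 0.5, -3.5]
finger_gap: 49.3
grip_force: 47.7
```

Request:
apply_moves(series="0 0 0.04 0 1;0 0 0.02 0 1;0 0 0.01 0 1;0 0 0 0 1;0 0 0 0 1")

```text
time: 21.28
tool_pos: [575.2, 85.6, 52.9]
tcp_rot: [180.0, 0.1, -178.2]
ft_force: [0.3, -0.1, -3.6]
finger_gap: 49.3
grip_force: 47.7
```

```bash
python3 -c "
from h import *
delta(573,85.5,42,181.8)"
```

```text
now [575.2  85.6  52.9] yaw -178.2 gap 49.313656610097745 | twist -0.0003 | after-twist axes [ 0.0075 -0.0003  0.0363] | present axes [ 0.0075 -0.0003  0.0363]
```

Request:
apply_moves(series="0.006 0 0.01 0 1;0 0 0.01 0 1;0 0 0 0 1;0 0 0 0 1")

```text
time: 21.62
tool_pos: [572.2, 85.8, 45.3]
tcp_rot: [-180.0, -0.0, -178.2]
ft_force: [-0.6, -0.1, -2.3]
finger_gap: 49.6
grip_force: 47.7
```

Request:
apply_moves(series="0 0 0.005 0 1;0 0 0.005 0 1;0 0 0 0 1;0 0 0 0 1")

```text
time: 21.95
tool_pos: [572.2, 85.8, 42.2]
tcp_rot: [-180.0, -0.0, -178.2]
ft_force: [-0.5, 0.5, -2.4]
finger_gap: 49.1
grip_force: 47.7
```

Request:
apply_moves(series="0 0 0.004 0 1;0 0 0 0 1;0 0 0 0 1")

```text
time: 22.2
tool_pos: [572.3, 85.8, 41.8]
tcp_rot: [-180.0, 0.0, -178.2]
ft_force: [-4.7, 0.4, 5.4]
finger_gap: 49.3
grip_force: 48.6
```

Request:
apply_moves(series="0 0 0 0 0.2;0 0 0 0 -0.2;0 0 0 0 -0.6;0 0 0 0 -1;0 0 0 0 -1")

```text
time: 22.62
tool_pos: [572.4, 85.7, 41.1]
tcp_rot: [-180.0, 0.0, -178.2]
ft_force: [0.0, 0.9, 0.4]
finger_gap: 84.5
grip_force: 0.0
```

Request:
apply_moves(series="0 0 0 0 -1;0 0 0 0 -1;0 0 -0.03 0 -1;0 0 -0.06 0 -1;0 0 -0.1 0 -1")

```text
time: 23.03
tool_pos: [569.6, 85.6, 95.8]
tcp_rot: [-180.0, -0.4, -178.2]
ft_force: [-0.2, -0.1, -0.3]
finger_gap: 85.1
grip_force: 0.0
```

Request:
apply_moves(series="0 0 -0.1 0 -1;0 0 -0.1 0 -1;0 0 -0.1 0 -1;0 0 0 0 -1;0 0 0 0 -1")

```text
time: 23.45
tool_pos: [574.2, 85.9, 191.8]
tcp_rot: [180.0, 0.4, -178.2]
ft_force: [-0.4, -0.8, 0.3]
finger_gap: 85.3
grip_force: 0.0
```

```bash
python3 -c "
from h import *
for n,t in(('side',4),('top',7)):
    d=snapshot(n);print(n);rims(d,70,t,(380,680,-450,-150));rims(d,75,t,(470,710,-100,400))
    for c,y in(('cobalt',309),('celadon',198),('mustard',87),('oxblood',-26)):print(c);union(d,36,3,(470,710,y-52,y+52))
delta(505,-245.5,190,191.4)
"
```

```text
side
70 (507.1, -244.9, 'yaw', 11.4, 'size', 153, 56, 'z5/50/95', [66.6, 70.7, 73.0], 338) bgr [48.0, 63.0, 106.0]
70 (523.7, -336.1, 'yaw', 10.6, 'size', 153, 56, 'z5/50/95', [66.6, 70.7, 72.9], 387) bgr [100.0, 123.0, 122.0]
75 (569.1, 308.4, 'yaw', 0.9, 'size', 149, 63, 'z5/50/95', [71.4, 74.8, 78.1], 166) bgr [74.0, 65.0, 74.0]
75 (574.2, 86.2, 'yaw', 1.5, 'size', 151, 59, 'z5/50/95', [71.3, 75.1, 78.1], 217) bgr [66.0, 109.0, 136.0]
cobalt
565.8 289.2 yaw -12.9 size 180 70 124
celadon
569.4 198.6 yaw 8.9 size 176 79 110
mustard
568.7 65.3 yaw -14.7 size 184 75 168
oxblood
599.4 -25.3 yaw 1.6 size 175 79 230
top
70 (519.8, -337.4, 'yaw', 10.7, 'size', 152, 52, 'z5/50/95', [64.4, 69.8, 73.8], 368) bgr [81.0, 110.0, 112.0]
70 (503.5, -245.6, 'yaw', 11.7, 'size', 152, 52, 'z5/50/95', [64.6, 69.9, 73.6], 353) bgr [32.0, 50.0, 102.0]
75 (548.5, 69.7, 'yaw', -1.2, 'size', 108, 24, 'z5/50/95', [71.3, 75.1, 78.0], 113) bgr [42.0, 98.0, 136.0]
cobalt
571.5 274.3 yaw 1.6 size 158 6 97
celadon
572.7 197.9 yaw 7.5 size 155 73 149
mustard
552.4 70.3 yaw 1.8 size 137 43 280
oxblood
594.3 -24.9 yaw 2.5 size 173 72 242
now [571.9  85.8 187.8] yaw -178.2 gap 85.35626689047288 | twist -0.0839 | after-twist axes [ 0.4369 -1.0383 -0.0073] | present axes [ 0.2574 -1.0967 -0.0073]
```

Request:
apply_moves(series="0 0 0 -0.042 -1;0 0 0 -0.042 -1;0.02 -0.05 0 0 -1;0.04 -0.1 0 0 -1;0.04 -0.1 0 0 -1")

```text
time: 23.97
tool_pos: [556.2, 6.4, 185.9]
tcp_rot: [179.9, -0.2, -168.4]
ft_force: [0.8, 0.1, -0.2]
finger_gap: 85.6
grip_force: 0.0
```

Request:
apply_moves(series="0.04 -0.1 0 0 -1;0.04 -0.1 0 0 -1;0.04 -0.1 0 0 -1;0.04 -0.1 0 0 -1;0.04 -0.1 0 0 -1")

```text
time: 24.38
tool_pos: [526.9, -153.6, 186.1]
tcp_rot: [179.9, -0.2, -168.6]
ft_force: [-0.4, -0.1, 0.0]
finger_gap: 85.4
grip_force: 0.0
```

Request:
apply_moves(series="0.04 -0.1 0 0 -1;0.04 -0.1 0 0 -1;0.04 -0.08 0 0 -1;0.017 0 0.05 0 -1;0 0 0.1 0 -1")

```text
time: 24.8
tool_pos: [505.3, -246.0, 144.9]
tcp_rot: [-179.8, 0.2, -168.8]
ft_force: [0.8, 0.4, -0.3]
finger_gap: 85.4
grip_force: 0.0
```

Request:
apply_moves(series="0 0 0.1 0 -1;0 0 0 0 -1;0 0 0 0 -1;0 0 0 0 -1")

```text
time: 25.13
tool_pos: [504.9, -243.0, 113.6]
tcp_rot: [180.0, -0.0, -168.6]
ft_force: [1.0, 0.6, 0.6]
finger_gap: 85.9
grip_force: 0.0
```

```bash
python3 -c "
from h import *
delta(505.3,-245.3,37,191.5)"
```

```text
now [ 504.9 -243.   113.6] yaw -168.6 gap 85.89052923019304 | twist -0.0007 | after-twist axes [ 0.0003 -0.0079  0.2554] | present axes [ 0.0003 -0.0079  0.2554]
```

Request:
apply_moves(series="0 -0.008 0.05 0 -1;0 0 0.06 0 -1;0 0 0.06 0 -1;0 0 0.05 0 -1;0 0 0.03 0 -1")

```text
time: 25.55
tool_pos: [506.1, -245.6, 38.7]
tcp_rot: [-179.9, 0.1, -168.6]
ft_force: [-0.9, -0.1, 0.3]
finger_gap: 85.3
grip_force: 0.0
```

Request:
apply_moves(series="0 0 0 0 -1;0 0 0 0 -1;0 0 0 0 -1")

```text
time: 25.8
tool_pos: [506.6, -246.1, 40.0]
tcp_rot: [-179.9, 0.1, -168.6]
ft_force: [-0.4, -0.4, 0.5]
finger_gap: 85.3
grip_force: 0.0
```

```bash
python3 -c "
from h import *
delta(505.3,-245.3,37,191.5)"
```

```text
now [ 506.6 -246.1   40. ] yaw -168.6 gap 85.34731494324174 | twist -0.0007 | after-twist axes [0.0038 0.0034 0.0099] | present axes [0.0038 0.0034 0.0099]
```

Request:
apply_moves(series="0.003 0.003 0.009 0 -1;0 0 0 0 0.2;0 0 0 0 0.4;0 0 0 0 0.7;0 0 0 0 1", squeeze=45)

```text
time: 26.22
tool_pos: [504.7, -245.0, 36.0]
tcp_rot: [-180.0, 0.0, -168.6]
ft_force: [-0.3, -0.4, 6.1]
finger_gap: 49.1
grip_force: 48.9
```

Request:
apply_moves(series="0 0 0 0 1;0 0 0 0 1;0 0 0 0 1;0 0 0 0 1")

```text
time: 26.55
tool_pos: [504.7, -245.0, 36.0]
tcp_rot: [-180.0, 0.0, -168.6]
ft_force: [-0.9, 1.0, 5.9]
finger_gap: 49.7
grip_force: 48.3
```

Request:
apply_moves(series="0 0 -0.02 0 1;0 0 -0.03 0 1;0 0 -0.06 0 1;0 0 -0.1 0 1;0 0 -0.1 0 1")

```text
time: 26.97
tool_pos: [502.9, -243.9, 128.3]
tcp_rot: [179.9, -0.2, -168.6]
ft_force: [0.8, 0.0, -3.2]
finger_gap: 48.9
grip_force: 47.5
```

Request:
apply_moves(series="0 0 -0.1 0 1;0 0 -0.1 0 1;0 0 0 0 1;0 0 0 0 1")

```text
time: 27.3
tool_pos: [505.6, -245.5, 191.2]
tcp_rot: [-179.8, 0.2, -168.6]
ft_force: [0.1, 0.4, -3.8]
finger_gap: 49.3
grip_force: 47.8
```

```bash
python3 -c "
from h import *
delta(597.3,-24.8,200,182.6)
d=snapshot('side');rims(d,70,4,(380,680,-400,-90))"
```

```text
now [ 505.6 -245.5  191.2] yaw -168.6 gap 49.31415435579194 | twist 0.0769 | after-twist axes [-0.3389  0.7209 -0.0292] | present axes [-0.4453  0.6605 -0.0292]
70 (524.1, -336.7, 'yaw', 10.6, 'size', 152, 54, 'z5/50/95', [66.6, 70.6, 73.1], 386) bgr [89.0, 110.0, 110.0]
```

Request:
apply_moves(series="0 0 0 0.038 1;0 0 0 0.039 1;-0.02 0.045 0 0 1;-0.04 0.09 0 0 1;-0.045 0.09 0 0 1")

```text
time: 27.77
tool_pos: [531.0, -175.2, 185.5]
tcp_rot: [179.9, -0.3, -177.6]
ft_force: [0.2, -0.2, -2.9]
finger_gap: 49.2
grip_force: 47.7
```

Request:
apply_moves(series="-0.045 0.09 0 0 1;-0.045 0.09 0 0 1;-0.045 0.09 0 0 1;-0.04 0.09 0 0 1;-0.04 0.09 0 0 1")

```text
time: 28.18
tool_pos: [589.8, -36.4, 185.4]
tcp_rot: [179.9, -0.3, -177.4]
ft_force: [0.2, -0.2, -3.4]
finger_gap: 48.9
grip_force: 47.7
```

Request:
apply_moves(series="-0.02 0.045 0 0 1;0 0 0 0 1;0 0 0 0 1;0 0 0 0 1")

```text
time: 28.52
tool_pos: [595.5, -25.1, 187.0]
tcp_rot: [-180.0, -0.1, -177.4]
ft_force: [-0.6, 0.3, -2.6]
finger_gap: 49.2
grip_force: 47.7
```

```bash
python3 -c "
from h import *
delta(597.3,-24.8,41,182.6)
d=snapshot('side');rims(d,222,8,(400,720,-120,70))
union(d,36,3,(470,710,-75,25))"
```

```text
now [595.5 -25.1 187. ] yaw -177.4 gap 49.245947229704825 | twist -0.0002 | after-twist axes [-0.0062  0.0006  0.4866] | present axes [-0.0062  0.0006  0.4866]
222 (599.2, -30.8, 'yaw', 1.1, 'size', 154, 68, 'z5/50/95', [214.6, 220.6, 225.4], 347) bgr [44.0, 54.0, 89.0]
598.7 -24.9 yaw 1.3 size 174 80 213
```

Request:
apply_moves(series="0 0 0.06 0 1;0 0 0.1 0 1;0 0 0.1 0 1;0 0 0.1 0 1;0 0 0.04 0 1")

```text
time: 28.98
tool_pos: [592.9, -25.4, 63.4]
tcp_rot: [179.9, -0.4, -177.5]
ft_force: [-0.9, -0.3, -3.6]
finger_gap: 49.5
grip_force: 47.5
```

Request:
apply_moves(series="0 0 0.03 0 1;0 0 0.02 0 1;0 0 0 0 1;0 0 0 0 1;0 0 0 0 1")

```text
time: 29.4
tool_pos: [597.9, -24.6, 55.5]
tcp_rot: [-180.0, 0.2, -177.4]
ft_force: [-0.2, -0.5, -2.6]
finger_gap: 49.3
grip_force: 47.5
```

```bash
python3 -c "
from h import *
delta(597,-24.8,41,182.6)"
```

```text
now [597.9 -24.6  55.5] yaw -177.4 gap 49.33250793550525 | twist -0.0001 | after-twist axes [ 0.0032 -0.0005  0.0482] | present axes [ 0.0032 -0.0005  0.0482]
```

Request:
apply_moves(series="0.001 0 0.015 0 1;0 0 0.015 0 1;0 0 0 0 1;0 0 0 0 1;0 0 0 0 1")

```text
time: 29.82
tool_pos: [596.1, -24.3, 44.3]
tcp_rot: [180.0, -0.0, -177.4]
ft_force: [0.1, -0.2, -2.0]
finger_gap: 49.6
grip_force: 47.6
```

Request:
apply_moves(series="0 0 0.005 0 1;0 0 0.005 0 1;0 0 0 0 1;0 0 0 0 1")

```text
time: 30.15
tool_pos: [596.0, -24.4, 41.2]
tcp_rot: [180.0, -0.0, -177.4]
ft_force: [0.1, 0.1, -2.8]
finger_gap: 49.4
grip_force: 47.6
```

Request:
apply_moves(series="0 0 0.004 0 1;0 0 0 0 1;0 0 0 0 1")

```text
time: 30.4
tool_pos: [596.3, -24.4, 41.0]
tcp_rot: [-180.0, 0.0, -177.4]
ft_force: [-5.2, 1.0, 5.9]
finger_gap: 49.1
grip_force: 48.4
```

Request:
apply_moves(series="0 0 0 0 0.2;0 0 0 0 -0.2;0 0 0 0 -0.6;0 0 0 0 -1;0 0 0 0 -1")

```text
time: 30.82
tool_pos: [596.3, -24.4, 40.2]
tcp_rot: [-180.0, 0.0, -177.4]
ft_force: [-0.4, -0.3, -0.1]
finger_gap: 84.2
grip_force: 0.0
```

Request:
apply_moves(series="0 0 0 0 -1;0 0 0 0 -1;0 0 -0.03 0 -1;0 0 -0.06 0 -1;0 0 -0.1 0 -1")

```text
time: 31.23
tool_pos: [593.5, -24.0, 94.8]
tcp_rot: [179.9, -0.4, -177.4]
ft_force: [0.1, -0.3, -0.4]
finger_gap: 85.4
grip_force: 0.0
```

Request:
apply_moves(series="0 0 -0.1 0 -1;0 0 -0.1 0 -1;0 0 -0.1 0 -1;0 0 0 0 -1;0 0 0 0 -1")

```text
time: 31.65
tool_pos: [598.0, -24.6, 191.0]
tcp_rot: [-179.9, 0.3, -177.4]
ft_force: [-0.0, -0.6, 0.1]
finger_gap: 85.2
grip_force: 0.0
```

Request:
apply_moves(series="0 0 0 -0.035 -1;0 0 0 -0.036 -1;0.02 -0.05 0 0 -1;0.045 -0.1 0 0 -1;0.045 -0.1 0 0 -1")

```text
time: 32.07
tool_pos: [576.6, -103.8, 185.6]
tcp_rot: [179.9, -0.1, -169.1]
ft_force: [1.2, 0.1, -0.5]
finger_gap: 85.4
grip_force: 0.0
```

Request:
apply_moves(series="0.045 -0.1 0 0 -1;0.045 -0.1 0 0 -1;0.045 -0.1 0 0 -1;0.045 -0.1 0 0 -1;0.045 -0.1 0 0 -1")

```text
time: 32.48
tool_pos: [537.8, -265.1, 185.7]
tcp_rot: [179.9, -0.1, -169.3]
ft_force: [0.8, -0.2, 0.1]
finger_gap: 85.4
grip_force: 0.0
```

Request:
apply_moves(series="0.045 -0.1 0 0 -1;0.045 -0.1 0 0 -1;0.01 -0.026 0 0 -1;0 0 0 0 -1;0 0 0 0 -1")

```text
time: 32.9
tool_pos: [521.8, -335.8, 185.9]
tcp_rot: [179.9, -0.1, -169.3]
ft_force: [0.4, 0.9, 0.0]
finger_gap: 85.4
grip_force: 0.0
```

```bash
python3 -c "
from h import *
delta(521.8,-336.8,37,190.7)
d=snapshot('side');rims(d,75,4,(470,710,-100,400));rims(d,70,4,(380,680,-450,-150))"
```

```text
now [ 521.8 -335.8  185.9] yaw -169.3 gap 85.39831914055456 | twist -0.0003 | after-twist axes [ 0.0008 -0.0033  0.4964] | present axes [ 0.0008 -0.0033  0.4964]
75 (569.7, 307.9, 'yaw', 1.7, 'size', 152, 61, 'z5/50/95', [71.6, 75.5, 78.4], 173) bgr [78.0, 68.0, 77.0]
75 (563.8, 87.3, 'yaw', 3.3, 'size', 132, 59, 'z5/50/95', [71.4, 75.0, 77.9], 169) bgr [67.0, 111.0, 138.0]
75 (562.4, -27.1, 'yaw', 1.7, 'size', 79, 54, 'z5/50/95', [71.4, 75.9, 78.0], 114) bgr [51.0, 66.0, 110.0]
70 (523.4, -336.9, 'yaw', 10.3, 'size', 152, 56, 'z5/50/95', [66.6, 70.6, 73.1], 393) bgr [101.0, 124.0, 124.0]
```

Request:
apply_moves(series="0 0 0.08 0 -1;0 0 0.1 0 -1;0 0 0.1 0 -1;0 0 0.1 0 -1;0 0 0.04 0 -1")

```text
time: 33.37
tool_pos: [520.5, -332.4, 56.0]
tcp_rot: [179.7, -0.3, -169.1]
ft_force: [-1.1, 0.3, -1.2]
finger_gap: 85.1
grip_force: 0.0
```

Request:
apply_moves(series="0 0 0.03 0 -1;0 0 0 0 -1;0 0 0 0 -1;0 0 0 0 -1")

```text
time: 33.7
tool_pos: [523.9, -337.0, 54.6]
tcp_rot: [-179.9, 0.1, -169.3]
ft_force: [0.4, 0.4, 0.6]
finger_gap: 85.4
grip_force: 0.0
```

```bash
python3 -c "
from h import *
delta(521.8,-336.8,37,190.7)"
```

```text
now [ 523.9 -337.    54.6] yaw -169.3 gap 85.38252887949606 | twist 0.0004 | after-twist axes [0.0068 0.0021 0.0587] | present axes [0.0068 0.0021 0.0587]
```

Request:
apply_moves(series="0.004 0.001 0.02 0 -1;0 0 0.02 0 -1;0 0 0.016 0 -1;0 0 0 0 -1;0 0 0 0 -1")

```text
time: 34.12
tool_pos: [520.7, -336.0, 34.7]
tcp_rot: [179.9, -0.0, -169.3]
ft_force: [0.1, 0.5, 0.5]
finger_gap: 85.1
grip_force: 0.0
```

Request:
apply_moves(series="0 0 0 0 0.2;0 0 0 0 0.4;0 0 0 0 0.6;0 0 0 0 0.8;0 0 0 0 1", squeeze=45)

```text
time: 34.53
tool_pos: [521.6, -336.7, 36.0]
tcp_rot: [-179.9, 0.0, -169.3]
ft_force: [0.9, -0.8, 2.3]
finger_gap: 49.6
grip_force: 48.6
```

Request:
apply_moves(series="0 0 0 0 1;0 0 0 0 1;0 0 0 0 1;0 0 0 0 1")

```text
time: 34.87
tool_pos: [521.6, -336.7, 36.0]
tcp_rot: [-179.9, 0.0, -169.3]
ft_force: [0.3, -1.6, 4.9]
finger_gap: 49.2
grip_force: 48.8
```

Request:
apply_moves(series="0 0 -0.02 0 1;0 0 -0.03 0 1;0 0 -0.06 0 1;0 0 -0.1 0 1;0 0 -0.1 0 1")

```text
time: 35.28
tool_pos: [519.6, -334.9, 127.6]
tcp_rot: [179.8, -0.2, -169.3]
ft_force: [0.1, 0.0, -3.3]
finger_gap: 49.5
grip_force: 48.0
```

Request:
apply_moves(series="0 0 -0.1 0 1;0 0 -0.1 0 1;0 0 -0.05 0 1;0 0 0 0 1;0 0 0 0 1")

```text
time: 35.7
tool_pos: [521.4, -336.3, 204.0]
tcp_rot: [-180.0, 0.0, -169.3]
ft_force: [-0.2, -0.3, -4.1]
finger_gap: 49.3
grip_force: 48.2
```

```bash
python3 -c "
from h import *
delta(566.3,197,205,187.2)
d=snapshot('side');P=cloud(d);print(rect(P,mask(d,'celadon')&(P[...,1]>140)&(P[...,0]>450)&(P[...,2]<40)));rims(d,241,8,(380,700,-450,-200))"
```

```text
now [ 521.4 -336.3  204. ] yaw -169.3 gap 49.32746853657057 | twist 0.0308 | after-twist axes [-0.3714  1.7448 -0.0033] | present axes [-0.4782  1.7186 -0.0033]
(623.2, 226.1, 'yaw', 42.4, 'size', 36, 19, 'z5/50/95', [25.1, 28.1, 31.2], 14)
241 (489.8, -340.9, 'yaw', 1.0, 'size', 89, 69, 'z5/50/95', [233.6, 238.4, 245.8], 336) bgr [76.0, 92.0, 92.0]
241 (588.8, -337.5, 'yaw', 58.0, 'size', 64, 32, 'z5/50/95', [233.5, 238.3, 240.7], 92) bgr [96.0, 119.0, 119.0]
```

Twist by 0.031, then 18 rows of (-0.021, 0.097).

Request:
apply_moves(series="0 0 0 0.031 1;-0.01 0.05 0 0 1;-0.02 0.1 0 0 1;-0.02 0.1 0 0 1;-0.02 0.1 0 0 1")

```text
time: 36.17
tool_pos: [527.4, -227.3, 200.4]
tcp_rot: [179.8, -0.2, -172.8]
ft_force: [-0.1, 0.4, -2.4]
finger_gap: 49.6
grip_force: 48.0
```

Request:
apply_moves(series="-0.02 0.1 0 0 1;-0.02 0.1 0 0 1;-0.02 0.1 0 0 1;-0.02 0.1 0 0 1;-0.02 0.1 0 0 1")

```text
time: 36.58
tool_pos: [538.2, -74.5, 200.8]
tcp_rot: [179.9, -0.2, -172.8]
ft_force: [0.4, -0.3, -3.3]
finger_gap: 49.5
grip_force: 48.0
```

Request:
apply_moves(series="-0.02 0.1 0 0 1;-0.02 0.1 0 0 1;-0.02 0.1 0 0 1;-0.02 0.1 0 0 1;-0.02 0.1 0 0 1")

```text
time: 37.0
tool_pos: [549.1, 77.7, 200.8]
tcp_rot: [180.0, -0.2, -172.8]
ft_force: [0.8, 0.3, -2.9]
finger_gap: 49.5
grip_force: 48.0
```

Request:
apply_moves(series="-0.025 0.1 0 0 1;-0.025 0.1 0 0 1;-0.025 0.1 0 0 1;-0.026 0.1 0 0 1;0 0 0 0 1")

```text
time: 37.42
tool_pos: [564.0, 204.1, 200.6]
tcp_rot: [179.9, -0.2, -172.5]
ft_force: [0.2, -0.0, -2.3]
finger_gap: 49.2
grip_force: 48.3
```

Request:
apply_moves(series="0 0 0 0 1;0 0 0 0 1")

```text
time: 37.58
tool_pos: [564.6, 198.6, 201.2]
tcp_rot: [-180.0, -0.2, -172.7]
ft_force: [-0.2, -1.0, -3.2]
finger_gap: 49.1
grip_force: 48.3
```

```bash
python3 -c "
from h import *
delta(566.3,197,41,187.2)
d=snapshot('side');rims(d,236,8,(400,720,100,290))
union(d,36,3,(470,710,148,246))
cv2.imwrite('pics/s5.png',cv2.resize(d['frame'][80:230,200:380],(720,600)))"
```

```text
now [564.6 198.6 201.2] yaw -172.7 gap 49.09110359814091 | twist 0.0005 | after-twist axes [-0.0051 -0.006   0.5339] | present axes [-0.0051 -0.006   0.5339]
236 (566.5, 193.4, 'yaw', -0.5, 'size', 155, 76, 'z5/50/95', [228.6, 234.4, 240.5], 278) bgr [74.0, 89.0, 85.0]
569.6 196.1 yaw 7.4 size 176 79 90
```

View pics/s5.png

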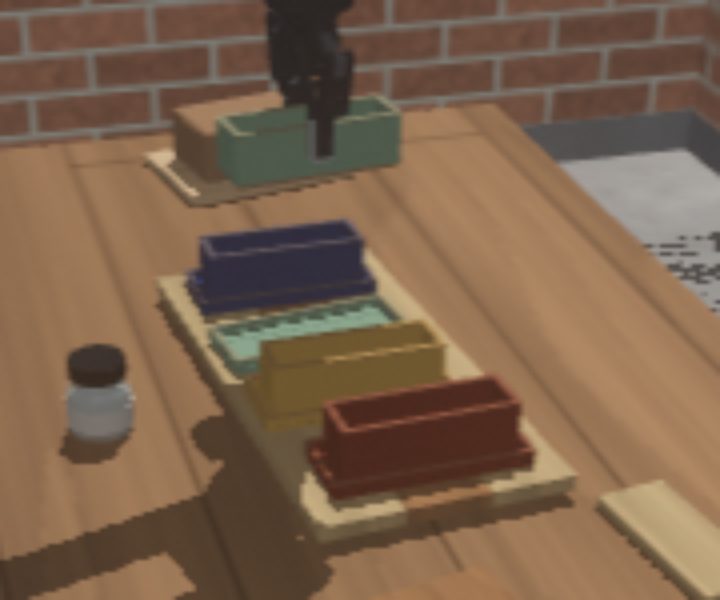

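Cobalt, mustard and oxblood are all seated. The celadon trough is held over its tray, which is visible at (310,330). Lower it.

Request:
apply_moves(series="0 0 0.08 0 1;0 0 0.1 0 1;0 0 0.1 0 1;0 0 0.1 0 1;0 0 0.06 0 1")

```text
time: 38.05
tool_pos: [563.6, 196.5, 67.1]
tcp_rot: [-180.0, -0.3, -172.9]
ft_force: [-0.1, -1.2, -3.9]
finger_gap: 49.8
grip_force: 48.3
```

Request:
apply_moves(series="0 0 0.03 0 1;0 0 0.02 0 1;0 0 0 0 1;0 0 0 0 1;0 0 0 0 1")

```text
time: 38.47
tool_pos: [567.5, 198.7, 58.4]
tcp_rot: [180.0, 0.2, -172.8]
ft_force: [0.3, -0.2, -2.3]
finger_gap: 49.2
grip_force: 48.3
```

```bash
python3 -c "
from h import *
delta(566.5,197,41,187.2)"
```

```text
now [567.5 198.7  58.4] yaw -172.8 gap 49.188941104428935 | twist -0.0003 | after-twist axes [ 0.004  -0.0052  0.0581] | present axes [ 0.004  -0.0052  0.0581]
```

Request:
apply_moves(series="0.001 -0.005 0.015 0 1;0 0 0.015 0 1;0 0 0.01 0 1;0 0 0 0 1;0 0 0 0 1")

```text
time: 38.88
tool_pos: [565.5, 197.0, 43.9]
tcp_rot: [-180.0, -0.1, -172.8]
ft_force: [-0.5, -0.2, -2.6]
finger_gap: 49.3
grip_force: 48.3
```

Request:
apply_moves(series="0 0 0.005 0 1;0 0 0.003 0 1;0 0 0 0 1;0 0 0 0 1")

```text
time: 39.22
tool_pos: [565.9, 197.0, 42.0]
tcp_rot: [-180.0, -0.0, -172.8]
ft_force: [0.2, 0.1, -3.1]
finger_gap: 49.4
grip_force: 48.3
```

```bash
python3 -c "
from h import *
delta(566.5,197,41,187.2);print(sense()['ft_force'])"
```

```text
now [565.9 197.   42. ] yaw -172.8 gap 49.416287363606756 | twist -0.0002 | after-twist axes [-0.0019 -0.0003  0.0032] | present axes [-0.0019 -0.0003  0.0032]
[ 0.17118888  0.14715837 -3.13316914]
```

Request:
apply_moves(series="0 0 0.004 0 1;0 0 0 0 1;0 0 0 0 1")

```text
time: 39.47
tool_pos: [566.2, 197.1, 41.0]
tcp_rot: [180.0, 0.0, -172.8]
ft_force: [0.2, -0.1, -2.6]
finger_gap: 48.9
grip_force: 48.4
```

Request:
apply_moves(series="0 0 0.002 0 1;0 0 0 0 1;0 0 0 0 1")

```text
time: 39.72
tool_pos: [566.2, 197.1, 41.0]
tcp_rot: [180.0, 0.0, -172.8]
ft_force: [-3.6, -1.3, 6.5]
finger_gap: 49.2
grip_force: 49.3
```

Contact. Release, rise, move clear and inspect.

Request:
apply_moves(series="0 0 0 0 0.2;0 0 0 0 -0.2;0 0 0 0 -0.6;0 0 0 0 -1;0 0 0 0 -1")

```text
time: 40.13
tool_pos: [566.0, 197.0, 40.1]
tcp_rot: [180.0, 0.0, -172.8]
ft_force: [-0.3, 0.1, -0.9]
finger_gap: 84.3
grip_force: 0.0
```

Request:
apply_moves(series="0 0 0 0 -1;0 0 0 0 -1;0 0 -0.03 0 -1;0 0 -0.06 0 -1;0 0 -0.1 0 -1")

```text
time: 40.55
tool_pos: [563.4, 196.3, 94.8]
tcp_rot: [-180.0, -0.4, -172.8]
ft_force: [0.4, -1.0, 0.1]
finger_gap: 85.1
grip_force: 0.0
```

Request:
apply_moves(series="0 0 -0.1 0 -1;0 0 -0.1 0 -1;0 0 -0.1 0 -1;0 0 -0.05 0 -1;0 0 0 0 -1")

```text
time: 40.97
tool_pos: [568.7, 197.7, 208.8]
tcp_rot: [179.9, 0.5, -172.8]
ft_force: [0.2, -0.0, -0.1]
finger_gap: 85.1
grip_force: 0.0
```

Request:
apply_moves(series="0 -0.1 0 0 -1;0 -0.1 0 0 -1;0 -0.1 0 0 -1;0 -0.1 0 0 -1;0 -0.1 0 0 -1")

```text
time: 41.38
tool_pos: [584.2, 47.0, 201.7]
tcp_rot: [180.0, -0.1, -172.8]
ft_force: [-0.3, 0.7, -0.5]
finger_gap: 85.3
grip_force: 0.0
```

Request:
apply_moves(series="0 -0.1 0 0 -1;0 -0.1 0 0 -1;0 -0.1 0 0 -1;0 -0.1 0 0 -1;0 -0.1 0 0 -1")

```text
time: 41.8
tool_pos: [603.0, -102.0, 201.7]
tcp_rot: [180.0, -0.0, -172.8]
ft_force: [0.4, 0.3, -0.7]
finger_gap: 85.5
grip_force: 0.0
```

Request:
apply_moves(series="0 -0.1 0 0 -1;0 -0.1 0 0 -1;0 -0.1 0 0 -1;0 -0.05 0 0 -1;0 0 0 0 -1")

```text
time: 42.22
tool_pos: [615.9, -208.1, 201.4]
tcp_rot: [-180.0, -0.1, -173.0]
ft_force: [-0.6, 0.9, -0.4]
finger_gap: 85.4
grip_force: 0.0
```

```bash
python3 -c "
from h import *
d=snapshot('top');cv2.imwrite('pics/t9.png',cv2.resize(d['frame'][90:290,80:400],(800,500)))
rims(d,75,7,(470,710,-100,400))
for c,y in(('cobalt',309),('celadon',198),('mustard',87),('oxblood',-26)):print(c);union(d,36,4,(470,710,y-50,y+50))
d=snapshot('side');rims(d,75,4,(470,710,-100,400))"
```

```text
75 (595.0, -24.3, 'yaw', 2.9, 'size', 151, 51, 'z5/50/95', [70.8, 74.8, 78.7], 227) bgr [41.0, 59.0, 115.0]
75 (569.2, 85.7, 'yaw', 1.7, 'size', 152, 51, 'z5/50/95', [70.4, 75.2, 78.9], 335) bgr [51.0, 112.0, 155.0]
75 (564.1, 196.9, 'yaw', 7.1, 'size', 153, 52, 'z5/50/95', [69.6, 74.8, 78.7], 371) bgr [89.0, 116.0, 118.0]
75 (565.2, 307.7, 'yaw', 0.9, 'size', 152, 54, 'z5/50/95', [69.2, 74.7, 78.9], 396) bgr [80.0, 71.0, 81.0]
cobalt
564.0 307.0 yaw 0.5 size 173 74 580
celadon
563.6 196.2 yaw 7.0 size 173 72 605
mustard
569.6 85.8 yaw 1.7 size 173 73 742
oxblood
594.6 -24.8 yaw 2.5 size 173 72 538
75 (570.8, 306.4, 'yaw', -0.3, 'size', 152, 58, 'z5/50/95', [71.3, 75.4, 78.3], 165) bgr [77.0, 67.0, 76.0]
75 (569.1, 199.3, 'yaw', 6.6, 'size', 153, 62, 'z5/50/95', [71.5, 75.4, 78.1], 185) bgr [92.0, 112.0, 110.0]
75 (574.4, 86.7, 'yaw', 2.1, 'size', 152, 58, 'z5/50/95', [71.7, 75.5, 78.5], 206) bgr [69.0, 115.0, 144.0]
75 (599.2, -24.4, 'yaw', 3.6, 'size', 152, 58, 'z5/50/95', [71.5, 75.1, 78.2], 241) bgr [51.0, 68.0, 113.0]
```

View pics/t9.png

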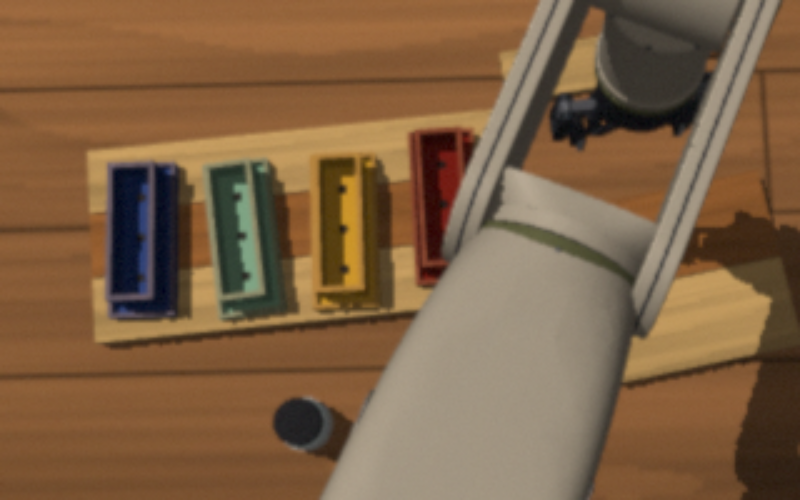

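All four troughs sit centred and flat in their own trays: rims at 75 mm, within about 1.5 mm of the tray centres. The trays haven't moved, and the jar is untouched. Handing in.

```bash
python3 -c "
from bench import hand_in
print(hand_in())"
```

```text
the job is handed in; nothing more can be done
None
```

I handed the job in at about 42 s: all four troughs stand flat, upright and centred in the trays of their own glaze, the trays have not moved, and the arm touched neither the paddle nor the jar.

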